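# Empty a cup of expired vials through the drop flap of the glass-waste bin

## Task

Get rid of the expired vials: with the red safety catch still on, tip all six from the blue cup into the steel hopper of the yellow glass-waste bin, then stand the empty cup upright on the table and let go of it. Next flip the red catch right over, away from the lever, and then pull the lever by its black grip towards the front of the bin as far as it goes, so that the flap drops all the vials into the bin. Finish while still holding the lever fully pulled (a spring would close it), and do not disturb the tube rack, the yellow-lidded pot or the roll of labels.

Things in the scene. Friction and masses are not known exactly. Their poses are not given: they have to be found in the camera images.
- bin: glass-waste bin, translucent yellow box 200 (x) x 240 (y) x 125 mm with an 8 mm yellow lid (top at 133 mm), fixed to the bench. Origin: centre of its underside; its front is its -x side (turned roughly to the robot), z up. On the lid: an open steel hopper at +y, lever and catch at -y. A steel rest post, 10 x 10 mm, stands under the catch's free end at bin x +38, y -46 mm, up to 187 mm.
- hopper (a point): centre of the hopper's floor (the top face of the shut flap), 150 mm above the bin's underside, at bin x 0, y +55 mm; axes parallel to the bin's. The hopper is an open square shaft of vertical 3 mm steel walls, inner 104 x 104 mm, its rim 45 mm above this point (195 mm over the table). When the lever is pulled the flap swings down about its +x edge and what lies on it slides off into the bin.
- lever (a joint): angle of the lever (and of the flap, which is one piece with it): 0 = lever upright and flap shut, growing as the grip is pulled to the bin's -x, end stop at 1.05 rad. A spring closes it: it needs about 2.5 N at the grip to start and 6 N at the end stop. With the catch on it moves no more than about 0.1 rad.
- lever_shaft (a point): point on the lever's axis of rotation (parallel to the bin's y), 146 mm above the bin's underside, at bin x +62, y -57 mm; does not move; axes parallel to the bin's.
- lever_grip (a point): centre of the lever's black hand grip, 26 (x) x 18 (y) x 50 mm (along the arm) with flat sides, 105 mm from the shaft on a 12 x 10 mm steel arm: 251 mm above the table when shut (top at 276); fully pulled it has gone 91 mm to the bin's -x and 53 mm down. Beside it are 46 mm to the hopper's side (which is lower) and 42 mm to the catch's bracket. Its axes turn with the lever (z outwards along the arm).
- catch (a joint): angle of the red catch: 0 = on (its bar, at bin x +29 to +53, 74 mm long, lies level in front of the lever's arm at 191 mm height and blocks it), growing as the bar is lifted and thrown over to the bin's -y, end stop at 2.75 rad = off (bar hangs out beyond the bracket). Hinge almost free: past about 1.4 rad it falls over by its own weight, before that it falls back.
- catch_hinge (a point): point on the catch's hinge line (parallel to the bin's x), 191 mm above the bin's underside, at bin x 0, y -115 mm; does not move; axes parallel to the bin's. Bracket cheeks at bin x -27 and +56 mm reach up to 197 mm.
- catch_tab (a point): point near the tip of the catch's red thumb tab: 26 mm wide (bin x -18 to +8), 7 mm thick, rising 49 mm from the hinge line, leaning 30 degrees to the bin's +y with the catch on. The point is 42 mm up it: bin x -5, y -94, z 227 mm. A fingertip 208 mm above the table pushing it to the bin's -y till 40 mm past the hinge line throws the catch over. Lever grip 67 mm to its +x, hopper wall 90 mm to its +y.
- cup: blue conical plastic cup with one handle: 64 mm high, outer diameter 62 mm at the base and 92 mm at the rim, walls 3.5 mm, 90 g empty. Origin: centre of its underside; z up to the mouth; the handle points along its +x.
- cup_handle (a point): middle of the cup's upright handle bar, 73 mm from the cup's axis and 40 mm above its underside; the bar is 12 mm (along the cup's x) by 10 mm (along the cup's y, the way to pinch it) and 52 mm high (10 to 62 mm above the underside), with 27 mm clear between it and the cup's wall at half height; axes as the cup's.
- vial0: one of six identical 2R glass vials standing in the cup at the start: amber body 16 mm diameter and 23.5 mm high, 13 mm aluminium crimp cap with a yellow or purple top, 35 mm high in all, about 10 g. Origin: centre of its underside; z runs up to the cap.
- vial1: one of six identical 2R glass vials standing in the cup at the start: amber body 16 mm diameter and 23.5 mm high, 13 mm aluminium crimp cap with a yellow or purple top, 35 mm high in all, about 10 g. Origin: centre of its underside; z runs up to the cap.
- vial2: one of six identical 2R glass vials standing in the cup at the start: amber body 16 mm diameter and 23.5 mm high, 13 mm aluminium crimp cap with a yellow or purple top, 35 mm high in all, about 10 g. Origin: centre of its underside; z runs up to the cap.
- vial3: one of six identical 2R glass vials standing in the cup at the start: amber body 16 mm diameter and 23.5 mm high, 13 mm aluminium crimp cap with a yellow or purple top, 35 mm high in all, about 10 g. Origin: centre of its underside; z runs up to the cap.
- vial4: one of six identical 2R glass vials standing in the cup at the start: amber body 16 mm diameter and 23.5 mm high, 13 mm aluminium crimp cap with a yellow or purple top, 35 mm high in all, about 10 g. Origin: centre of its underside; z runs up to the cap.
- vial5: one of six identical 2R glass vials standing in the cup at the start: amber body 16 mm diameter and 23.5 mm high, 13 mm aluminium crimp cap with a yellow or purple top, 35 mm high in all, about 10 g. Origin: centre of its underside; z runs up to the cap.
- tube_rack: bystander: small white rack 66 x 146 x 45 mm with ten yellow-capped sample tubes, 101 mm high in all. Origin: centre of its underside.
- urine_pot: bystander: specimen pot with a yellow lid, 62 mm diameter, 72 mm high. Origin: centre of its underside.
- label_roll: bystander: roll of blank white paper labels lying on its side face, axis upright, 92 mm diameter, 37 mm hole, 50 mm high. Origin: centre of its underside.
Mind the look-alikes: they are no part of the job. Several things have the shape of the cup; the one meant has the colours described above.

How it is judged:
By the outcome, as a careful person would: the job done as asked, in the order asked, and still so for the second after the job is handed in, while the arm keeps its last pose, push and grip.
It also fails if it takes over 72 s, if anything falls off the work surface, if the arm or the gripper's body presses on something with over 40 N, if the wrist force passes 120 N, or if a joint passes its speed limit or range.

## Robot

A 6-joint arm with a two-finger parallel gripper is mounted at the origin on the work surface. World frame = base frame: x ahead of the robot, y to its left, z up, the work surface at z = 0. Lengths are in m, angles in rad, forces in N, time in s.
With the tool pointing down it reaches from about 0.425 to 0.95 m from the base axis. Payload 3.5 kg.
Tool frame: the origin (TCP) lies at the very end of the fingers, on their centre line; the grasp point (between the pads) lies ctrl.tcp_to_grasp behind it (ctrl.tcp_to_grasp is the distance from the TCP to the grasp point, in m); z points along the fingers, y is the line along which they close (so a half turn about z gives the same grasp; the last joint's range is limited). The gripper opens to 85 mm and grips with 20 to 120 N. Pads are 22 mm wide; open, the fingers measure 114 mm over their backs; the gripper's body (76 mm by 85 mm) begins 54 mm behind the grasp point. The pads swing forward as they close: fully open they stand 13 mm farther back than shut.
Start: joints at [1.169, 0.286, 1.577, -0, 1.279, -0.15], TCP at [0.168, 0.654, 0.231] pointing down, gripper open.
Joint ranges: [-2.77, 2.77], [-0.9, 2.22], [0.21, 2.48], [-1.53, 4.67], [0.24, 2.81], [-2.84, 2.84]. Speed limits (rad/s): [2.79, 2.79, 3.14, 3.14, 3.14, 3.14].

## Interface

Orientations are given as a unit quaternion [x, y, z, w].
In Python, from plant import ctrl gives the robot as it stands.
- The arm moves only by the shell command python3 -m inch 'ROWS' [FORCE]. ROWS is JSON, a list of rows, each an object with "slide": the shift along the tool's x, y, z in cm, a list of three; "turn": the turn about the tool's z in rad; "grip": the finger opening in cm, from 0 to 8.54. A call has 1 to 20 rows; each row is the pose to reach, as a shift and turn from the pose commanded when the call began, along the tool's axes at that moment; what a row does not reach only later rows make up. A row lasts 1/10 s, in which the tool goes at most 50 mm and 8.59 degrees, less where a joint would pass 70% of its speed; a pose out of reach is approached as far as the arm can. A call with a gripper value outside its range is refused whole. The fingers move at their own pace and stop on an object; FORCE is the grip in N (left out, the last holds). Time passes only in rows, so rows that repeat a pose let the fingers close. It gives the time, the measured TCP pose, the force, the opening and the grip force at its end, in the units of the state.
- ctrl.get_state(): the state, without advancing time (a new reading comes with each control period).
- ctrl.read_camera(name): name is "scene" or "top" or "wrist"; returns (picture, depth): 420x560x3 uint8, red, green, blue; 420x560 float32, m along the optical axis (not along the pixel's ray), 0 where there is no reading.
- ctrl.camera_info(name): a dict with "K" (3x3 intrinsics, pixels), "camera_from_world" (4x4, takes a point from world to camera coordinates); the wrist camera has in their place "T_tool_cam" (4x4, takes a point from camera to tool coordinates, whose origin is the TCP and whose axes are the flange's). Camera axes: x right, y down, z forward; pixel columns grow to the right and rows downward; lengths in m; the calibration is good to about 2 mm. A picture is of the moment at which its call begins: read the wrist's pose just before it. camera_info takes no time and is no camera call.
- ctrl.sign_off(): hands the job in; it is judged then, once.
The state is a dict: "time": time; "qpos": joint angles; "dq": joint speeds; "joint_efforts": joint torques, N m; "eef_pos": TCP position; "tcp_rot": TCP orientation; "contact_force": force on the tool from outside, world axes, zero at the start; "wrist_torque": the same for the moment, N m; "opening": opening from 0.0 (shut) to 1.0 (fully open); "finger_force": force on a finger pad.
Only numpy, scipy, OpenCV 4.12 (cv2) and the standard library are available. Lean on these libraries where they do the work, as an engineer would, in place of code of your own. Each camera call takes 0.05 s, during which the arm holds its last target. There are 200 camera calls.

## Working session

There is one attempt and no reset: what is moved stays moved. The work goes in short steps, Python scripts to look and compute and a shell command to move; the robot and the scene stay as the last step left them, time stands still between calls to the robot, and variables do not carry over. Pictures are saved under pics/ and viewed, at most 12 in all, crops included, and the job is handed in when it is done.

```bash
ls; mkdir -p pics
cat > h.py <<'E'
import numpy as np,cv2,json
from plant import ctrl
from scipy.spatial.transform import Rotation as R
def shot(n):
    s=ctrl.get_state();im,d=ctrl.read_camera(n);i=ctrl.camera_info(n);K=np.array(i["K"])
    if n=="wrist":
        T=np.eye(4);T[:3,:3]=R.from_quat(s["tcp_rot"]).as_matrix();T[:3,3]=s["eef_pos"];W=T@np.array(i["T_tool_cam"])
    else: W=np.linalg.inv(np.array(i["camera_from_world"]))
    return im,d,K,W
def pts(d,K,W):
    v,u=np.mgrid[:d.shape[0],:d.shape[1]]
    c=np.stack([(u-K[0,2])/K[0,0]*d,(v-K[1,2])/K[1,1]*d,d],-1)
    p=c@W[:3,:3].T+W[:3,3];p[d==0]=np.nan;return p
def ray(u,v,z,K,W):
    r=W[:3,:3]@np.array([(u-K[0,2])/K[0,0],(v-K[1,2])/K[1,1],1]);o=W[:3,3]
    return o+r*(z-o[2])/r[2]
E
python3 - <<'E'
from h import *
for n in("scene","top"):
    im,d,K,W=shot(n);cv2.imwrite(f"pics/{n}0.png",im[...,::-1]);np.savez(f"{n}0.npz",im=im,d=d,K=K,W=W);print(n,W.round(3).tolist(),K[0,0],(d>0).mean())
s=ctrl.get_state();print(s,ctrl.tcp_to_grasp,ctrl.camera_info("wrist")["T_tool_cam"])
E
```

```text
pics
scene [[-0.833, 0.478, -0.279, 0.846], [0.553, 0.709, -0.437, 0.602], [-0.011, -0.519, -0.855, 1.125], [0.0, 0.0, 0.0, 1.0]] 470.62107107881513 0.9959651360544217
top [[0.049, -0.975, 0.215, 0.243], [-0.999, -0.047, 0.012, 0.123], [-0.002, -0.215, -0.977, 1.497], [0.0, 0.0, 0.0, 1.0]] 521.5834560216824 0.9961267006802721
{'time': 0.1, 'qpos': array([ 1.16900137e+00,  2.87111581e-01,  1.57804937e+00, -3.24344193e-05,
        1.27865714e+00, -1.49994013e-01]), 'dq': array([ 0.00176484, -0.00212608, -0.00304765, -0.00085905,  0.0022039 ,
        0.0010911 ]), 'joint_efforts': array([ 8.37947973e-04, -4.07298517e+01, -2.93697721e+01, -1.42792815e-04,
        3.40941093e-03, -4.22212861e-05]), 'eef_pos': array([0.16790635, 0.65314647, 0.23005236]), 'tcp_rot': array([ 1.25563402e-01,  9.92084973e-01, -1.07486690e-03, -2.88175385e-04]), 'contact_force': array([-0.24873441, -0.81744605,  0.48460236]), 'wrist_torque': array([ 0.00422855,  0.01692896, -0.0275747 ]), 'finger_force': 0.0, 'opening': 0.9979527087847712} 0.0187 [[ 5.50358528e-04 -9.45886229e-01 -3.24497981e-01  8.35100242e-02]
 [ 9.99999480e-01  7.99067605e-04 -6.33189768e-04 -8.99160232e-04]
 [ 8.58221306e-04 -3.24497464e-01  9.45886177e-01 -1.43686671e-01]
 [ 0.00000000e+00  0.00000000e+00  0.00000000e+00  1.00000000e+00]]
```

View pics/scene0.png

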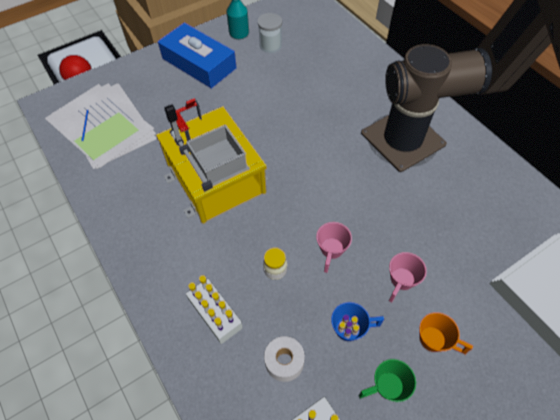

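View pics/top0.png

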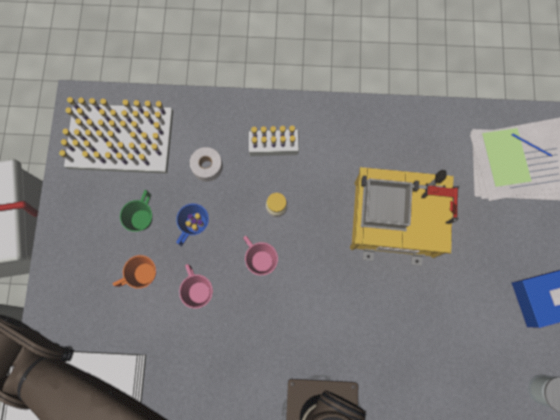

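Candidates in the scene view: the blue cup holding vials at (350,322), and pink cups (333,240) and (406,271), orange (438,333) and green (393,381). The top view shows the blue cup at (193,220), handle towards (181,240). I choose the blue cup. The bin is at top (405,210), hopper to the left, lever and red catch to the right.

Run:
```python
from h import *
out=[]
for n in("top","scene"):
    f=np.load(f"{n}0.npz");im,d,K,W=f["im"],f["d"],f["K"],f["W"];p=pts(d,K,W)
    hsv=cv2.cvtColor(im,cv2.COLOR_RGB2HSV);z=p[...,2];H,S,V=hsv[...,0],hsv[...,1],hsv[...,2]
    print(n,"table z",np.nanmedian(z))
    y=(H>18)&(H<32)&(S>150);m=y&(z>.122)&(z<.142)
    lab=cv2.connectedComponentsWithStats(cv2.morphologyEx((m*255).astype(np.uint8),cv2.MORPH_CLOSE,np.ones((5,5))))
    k=1+lab[2][1:,4].argmax();mm=m&(lab[1]==k);q=p[mm][:,:2]
    r=cv2.minAreaRect((q*1000).astype(np.float32));print(" lid",r,np.median(z[mm]),len(q))
    b=(H>105)&(H<125)&(S>150)&(V>60)
    l=cv2.connectedComponentsWithStats((b*255).astype(np.uint8))
    for i in range(1,l[0]):
        if l[2][i,4]<150: continue
        mk=l[1]==i;q=p[mk];c=np.nanmedian(q,0);print(" blue",l[3][i].round(),l[2][i,4],c.round(3),"zmax",np.nanpercentile(q[:,2],98).round(3))
        if c[2]>.0 and c[2]<.08 and l[2][i,4]<2500:
            rim=q[(q[:,2]>.057)&(q[:,2]<.075)][:,:2]
            (cx,cy),rr=cv2.minEnclosingCircle((rim*1000).astype(np.float32));print("  encl",cx,cy,rr)
            np.save(f"cup_{n}.npy",q)
    red=((H<6)|(H>174))&(S>170)&(z>.1)&(z<.3);
    if red.any(): 
        q=p[red];print(" red",len(q),np.nanmean(q,0).round(3),np.nanmin(q,0).round(3),np.nanmax(q,0).round(3))
    bl=(V<70)&(z>.225)&(z<.29)&(abs(p[...,0]-.6)<.3)&(p[...,1]<.1)&(p[...,1]>-.5);q=p[bl]
    if len(q):print(" grip",len(q),np.nanmedian(q,0).round(3),np.nanmin(q,0).round(3),np.nanmax(q,0).round(3))
    if n=="scene":
        c=im[285:365,305:395];cv2.imwrite("pics/cupcrop.png",cv2.resize(c,None,fx=6,fy=6,interpolation=3)[...,::-1])
```

```text
top table z -0.001064258692366371
 lid ((567.0226440429688, -314.3169250488281), (4.0532917976379395, 37.91090393066406), 86.47769927978516) 0.1320264657825292 8
 blue [538. 299.] 1780 [ 0.338 -0.567  0.073] zmax 0.08
  encl 341.5217590332031 -594.8524780273438 80.07194519042969
 red 31 [ 0.589 -0.279  0.195] [ 0.561 -0.309  0.188] [ 0.601 -0.245  0.204]
 grip 90 [ 0.612 -0.25   0.27 ] [ 0.601 -0.261  0.237] [ 0.624 -0.246  0.28 ]
scene table z -0.0007666150683462991
 lid ((558.9452514648438, -193.47149658203125), (253.07093811035156, 210.56948852539062), 87.01667022705078) 0.13212284301042693 2708
 blue [198.  56.] 2520 [ 0.382 -0.611  0.071] zmax 0.078
 blue [354. 319.] 840 [0.493 0.375 0.042] zmax 0.066
  encl 502.7275085449219 392.9768371582031 60.71266555786133
 red 207 [ 0.578 -0.279  0.201] [ 0.528 -0.314  0.185] [ 0.609 -0.24   0.256]
 grip 153 [ 0.619 -0.25   0.258] [ 0.606 -0.262  0.226] [ 0.63  -0.243  0.278]
```

View pics/cupcrop.png

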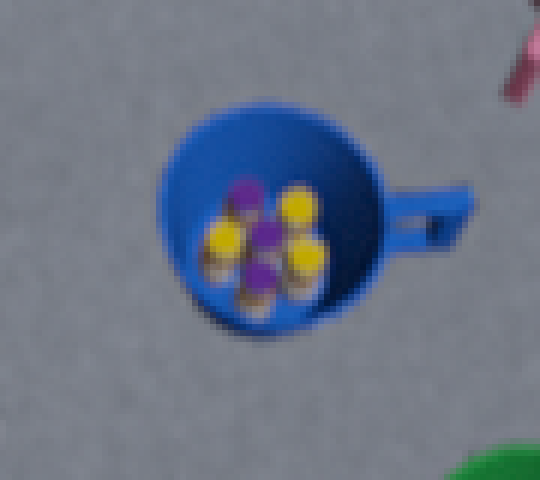

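The crop shows the blue cup with three purple and three yellow vial caps, and its closed-loop handle to the right. Next I'll refine the fits.

Run:
```python
from h import *
from scipy.optimize import least_squares
for n in("top","scene"):
    f=np.load(f"{n}0.npz");im,d,K,W=f["im"],f["d"],f["K"],f["W"];p=pts(d,K,W)
    hsv=cv2.cvtColor(im,cv2.COLOR_RGB2HSV);z=p[...,2];H,S,V=hsv[...,0],hsv[...,1],hsv[...,2]
    u,v=(193,220) if n=="top" else (352,320)
    print(n,"hsv bin",hsv[240,420] if n=="top" else hsv[200,230], "cup",hsv[225,205] if n=="top" else hsv[320,372])
    y=(H>15)&(H<35)&(S>120)&(z>.12)&(z<.145)&(p[...,0]>.4)&(p[...,1]<0)
    q=(p[y][:,:2]*1000).astype(np.float32);r=cv2.minAreaRect(q);print(" lid",r,len(q),np.percentile(q,[1,99],axis=0).round())
    s=(S<60)&(z>.185)&(z<.2)&(p[...,0]>.4)&(p[...,1]<0)&(abs(p[...,1]+.15)<.12)
    q=(p[s][:,:2]*1000).astype(np.float32)
    if len(q)>5:print(" hopper rim",cv2.minAreaRect(q),len(q))
    vv,uu=np.mgrid[:420,:560]
    b=(H>100)&(H<130)&(S>110)&(abs(uu-u)<45)&(abs(vv-v)<45)
    q=p[b];q=q[q[:,2]>.004]
    rim=q[(q[:,2]>.058)&(q[:,2]<.07)]
    g=least_squares(lambda a:np.hypot(rim[:,0]-a[0],rim[:,1]-a[1])-.0445,q[:,:2].mean(0),loss="soft_l1",f_scale=.003).x
    rr=np.hypot(*(q[:,:2]-g).T);h=q[(rr>.062)&(q[:,2]>.03)&(rr<.09)]
    print(" cup",g.round(4),"rim z",np.median(rim[:,2]).round(4),len(rim),"handle",np.median(h,0).round(4),len(h),"zmax",h[:,2].max().round(3),"dir deg",np.degrees(np.arctan2(*(h[:,:2].mean(0)-g)[::-1])).round(1))
    # ray approach: mask contour, rim circle at 64mm
    c=max(cv2.findContours((b*255).astype(np.uint8),0,1)[0],key=cv2.contourArea).reshape(-1,2)
    w=np.array([ray(a,e,.064,K,W)[:2] for a,e in c]);
    g2=least_squares(lambda a:np.hypot(w[:,0]-a[0],w[:,1]-a[1])-.046,g,loss="soft_l1",f_scale=.002).x;dd=np.hypot(*(w-g2).T);t=w[dd>.06]
    print(" rays: cup",g2.round(4),"handle dir",np.degrees(np.arctan2(*(t.mean(0)-g2)[::-1])).round(1),"max r",dd.max().round(3))
```

```text
top hsv bin [ 22 147 192] cup [111 151 142]
 lid ((554.418701171875, -195.0047149658203), (254.02940368652344, 211.24383544921875), 87.10668182373047) 4137 [[ 447. -318.]
 [ 660.  -68.]]
 hopper rim ((559.6032104492188, -166.86517333984375), (167.8908233642578, 120.81146240234375), 88.42955017089844) 363
 cup [0.5086 0.3836] rim z 0.0625 140 handle [0.4499 0.4142 0.0613] 19 zmax 0.07 dir deg 152.0
 rays: cup [0.51   0.3876] handle dir 158.3 max r 0.073
scene hsv bin [ 25 255 166] cup [109 198 175]
 lid ((558.6534423828125, -193.94647216796875), (254.0498809814453, 211.1029052734375), 87.01667022705078) 2840 [[ 454. -317.]
 [ 667.  -66.]]
 hopper rim ((565.1646728515625, -168.2200927734375), (173.5041961669922, 123.13333892822266), 87.47957611083984) 440
 cup [0.5151 0.384 ] rim z 0.0623 265 handle [0.4543 0.4185 0.0578] 44 zmax 0.064 dir deg 150.4
 rays: cup [0.5156 0.3854] handle dir 147.7 max r 0.075
```

```bash
R='{"slide":[-33,-15.5,5],"turn":0.255,"grip":4}'; true; python3 -m inch '[{"slide":[-33,-15.5,4],"turn":0.255,"grip":4},{"slide":[-33,-15.5,4],"turn":0.255,"grip":4},{"slide":[-33,-15.5,4],"turn":0.255,"grip":4},{"slide":[-33,-15.5,4],"turn":0.255,"grip":4},{"slide":[-33,-15.5,4],"turn":0.255,"grip":4},{"slide":[-33,-15.5,4],"turn":0.255,"grip":4},{"slide":[-33,-15.5,4],"turn":0.255,"grip":4},{"slide":[-33,-15.5,4],"turn":0.255,"grip":4},{"slide":[-33,-15.5,4],"turn":0.255,"grip":4}]'
cat > look.py <<'E'
from h import *
import sys
im,d,K,W=shot("wrist");cv2.imwrite(sys.argv[1],im[...,::-1]);np.savez("w.npz",im=im,d=d,K=K,W=W)
p=pts(d,K,W);hsv=cv2.cvtColor(im,cv2.COLOR_RGB2HSV);b=(hsv[...,0]>100)&(hsv[...,0]<130)&(hsv[...,1]>110)&(p[...,2]>.005)&(p[...,2]<.1)
l=cv2.connectedComponentsWithStats((b*255).astype(np.uint8));k=1+l[2][1:,4].argmax();q=p[l[1]==k]
from scipy.optimize import least_squares
rim=q[(q[:,2]>.060)&(q[:,2]<.068)]
g=least_squares(lambda a:np.hypot(rim[:,0]-a[0],rim[:,1]-a[1])-.0445,np.median(rim,0)[:2],loss="soft_l1",f_scale=.002).x
rr=np.hypot(*(q[:,:2]-g).T);print("cup",g.round(4),"rim z",np.median(rim[:,2]).round(4))
h=q[(rr>.064)&(rr<.085)&(q[:,2]>.05)]
a=cv2.minAreaRect((h[:,:2]*1000).astype(np.float32));e=h[:,:2].mean(0)-g
print("handle top",np.median(h,0).round(4),h[:,2].max().round(4),a,len(h),"dir",np.degrees(np.arctan2(e[1],e[0])).round(2),"maxr",rr.max().round(4))
s=ctrl.get_state();print(s["eef_pos"].round(4),R.from_quat(s["tcp_rot"]).as_matrix().round(3).tolist())
E
python3 look.py pics/w1.png
```

```text
time: 1.0
eef_pos: [0.4504, 0.4196, 0.1904]
tcp_rot: [0.253, 0.968, -0.001, -0.001]
contact_force: [-0.8, -1.0, -0.6]
opening: 0.47
finger_force: 0.0
cup [0.5119 0.3839] rim z 0.0637
handle top [0.4484 0.4175 0.0627] 0.0646 ((449.761962890625, 416.69091796875), (8.829727172851562, 12.112954139709473), 60.646949768066406) 146 dir 151.91 maxr 0.0766
[0.4492 0.4209 0.1907] [[-0.873, 0.487, -0.002], [0.487, 0.873, -0.0], [0.001, -0.001, -1.0]]
```

View pics/w1.png

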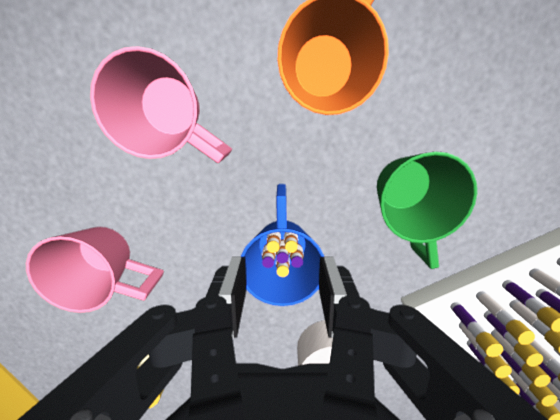

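The wrist view shows the cup centred at (283,265), with its handle at (281,190) lined up between the open fingers. I'll descend, pinch and lift a little.

```bash
python3 -m inch '[{"slide":[0,-0.3,5],"turn":0,"grip":4},{"slide":[0,-0.3,10],"turn":0,"grip":4},{"slide":[0,-0.3,14],"turn":0,"grip":4},{"slide":[0,-0.3,15.9],"turn":0,"grip":4},{"slide":[0,-0.3,15.9],"turn":0,"grip":4}]' 100 && python3 -m inch '[{"slide":[0,0,0],"turn":0,"grip":0.5},{"slide":[0,0,0],"turn":0,"grip":0.5},{"slide":[0,0,0],"turn":0,"grip":0.5},{"slide":[0,0,0],"turn":0,"grip":0.5},{"slide":[0,0,0],"turn":0,"grip":0.5},{"slide":[0,0,-1],"turn":0,"grip":0.5},{"slide":[0,0,-3],"turn":0,"grip":0.5},{"slide":[0,0,-6],"turn":0,"grip":0.5},{"slide":[0,0,-10],"turn":0,"grip":0.5}]' 110
python3 - <<'E'
from h import *
im,d,K,W=shot("wrist");cv2.imwrite("pics/w2.png",im[...,::-1])
E
```

```text
time: 1.55
eef_pos: [0.4433, 0.4185, 0.0282]
tcp_rot: [0.249, 0.968, -0.003, -0.003]
contact_force: [-0.6, -0.9, 0.6]
opening: 0.47
finger_force: 0.0
time: 2.45
eef_pos: [0.446, 0.4172, 0.1309]
tcp_rot: [0.251, 0.968, -0.002, -0.002]
contact_force: [0.3, 0.0, -1.3]
opening: 0.092
finger_force: 107.5
```

View pics/w2.png

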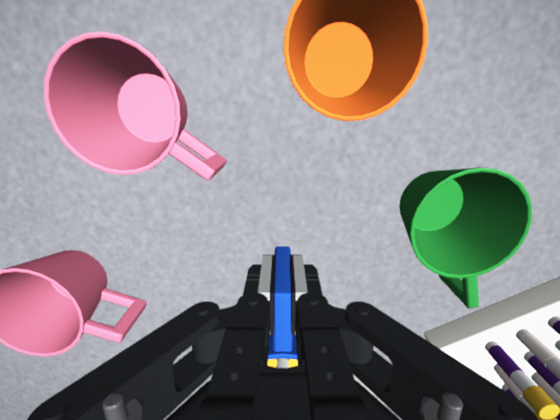

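The wrist view shows the cup held upright by its handle bar ((283,250) to (283,355)) and clear of the table. The tool can only yaw, so I'll tip the cup by letting it swivel about the pinched bar over the hopper. First I carry it there.

```bash
python3 -m inch '[{"slide":[-1,-1,-3],"turn":0.05,"grip":0.5},{"slide":[-3,-3,-7],"turn":0.15,"grip":0.5},{"slide":[-5,-6,-11],"turn":0.26,"grip":0.5},{"slide":[-8,-9,-14],"turn":0.37,"grip":0.5},{"slide":[-11,-12.5,-16],"turn":0.48,"grip":0.5},{"slide":[-14,-16,-17],"turn":0.59,"grip":0.5},{"slide":[-17,-19.5,-17],"turn":0.7,"grip":0.5},{"slide":[-20,-23,-17],"turn":0.81,"grip":0.5},{"slide":[-23,-26.5,-17],"turn":0.92,"grip":0.5},{"slide":[-26,-30,-17],"turn":1.03,"grip":0.5},{"slide":[-29,-33.5,-17],"turn":1.11,"grip":0.5},{"slide":[-32,-37,-17],"turn":1.11,"grip":0.5},{"slide":[-34.5,-39.5,-17],"turn":1.11,"grip":0.5},{"slide":[-35.8,-40.7,-17],"turn":1.11,"grip":0.5},{"slide":[-35.8,-40.7,-17],"turn":1.11,"grip":0.5},{"slide":[-35.8,-40.7,-17],"turn":1.11,"grip":0.5}]'
python3 - <<'E'
from h import *
im,d,K,W=shot("scene");np.savez("s1.npz",im=im,d=d,K=K,W=W);cv2.imwrite("pics/s1.png",cv2.resize(im[60:260,100:320],None,fx=3.5,fy=3)[:600,:,::-1][:,:770])
s=ctrl.get_state();print(s["eef_pos"],s["tcp_rot"])
E
```

```text
time: 4.1
eef_pos: [0.5628, -0.1102, 0.3019]
tcp_rot: [0.723, 0.691, 0.0, -0.001]
contact_force: [0.3, 0.8, -1.8]
opening: 0.089
finger_force: 107.8
[ 0.56278193 -0.10965095  0.30208198] [ 7.22885873e-01  6.90967184e-01  1.10830982e-04 -5.93855232e-04]
```

View pics/s1.png

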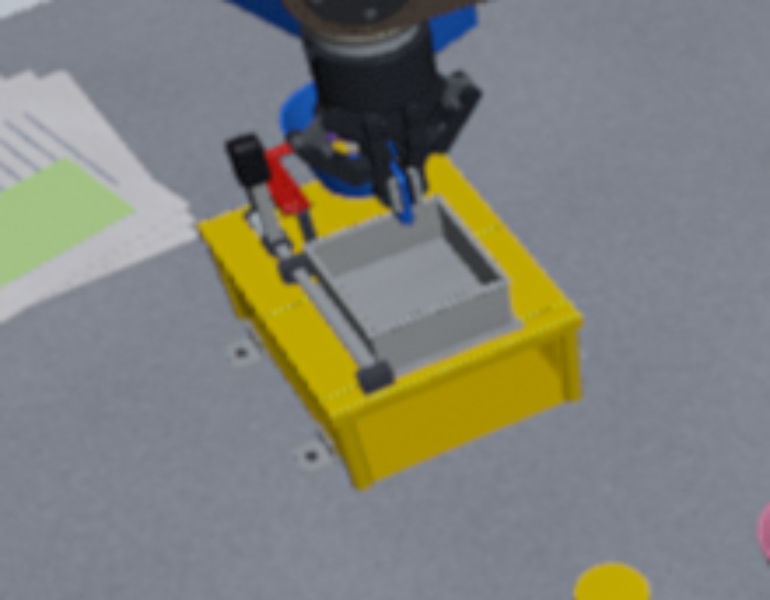

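The crop shows the cup upright behind the gripper, with vials at (345,148) and the hopper (410,280) empty below it. I'll ease the grip to its minimum and check for swing.

```bash
cat > ang.py <<'E'
from h import *
s=ctrl.get_state();t=s["eef_pos"]
o=[]
for n in ("scene","top"):
    im,d,K,W=shot(n);p=pts(d,K,W);hsv=cv2.cvtColor(im,cv2.COLOR_RGB2HSV)
    b=(hsv[...,0]>100)&(hsv[...,0]<130)&(hsv[...,1]>110)&(np.linalg.norm(p-t,axis=-1)<.17);q=p[b]
    if len(q):print(n,len(q),"min",q.min(0).round(3),"max",q.max(0).round(3),"mean-tcp",(q.mean(0)-t).round(3))
    cv2.imwrite(f"pics/ang_{n}.png",im[...,::-1])
print("tcp",t.round(4),"F",s["contact_force"].round(1),"T",s["wrist_torque"].round(3),"open",round(s["opening"]*85.4,2),"ff",s["finger_force"])
E
python3 ang.py; python3 -m inch '[{"slide":[0,0,0],"turn":0,"grip":0.5},{"slide":[0,0,0],"turn":0,"grip":0.5},{"slide":[0,0,0],"turn":0,"grip":0.5}]' 20; python3 ang.py
```

```text
scene 331 min [ 0.529 -0.251  0.174] max [ 0.624 -0.085  0.463] mean-tcp [ 0.016 -0.05   0.024]
top 93 min [ 0.526 -0.229  0.281] max [ 0.591 -0.188  0.332] mean-tcp [-0.008 -0.111  0.016]
tcp [ 0.5628 -0.1097  0.3021] F [ 0.1 -0.  -1.5] T [ 0.154  0.012 -0.013] open 7.99 ff 107.77095213532448
time: 4.55
eef_pos: [0.5631, -0.1103, 0.3025]
tcp_rot: [0.723, 0.691, 0.0, 0.0]
contact_force: [0.8, 0.1, -0.9]
opening: 0.092
finger_force: 107.7
scene 332 min [ 0.532 -0.248  0.24 ] max [ 0.625 -0.087  0.461] mean-tcp [ 0.017 -0.05   0.024]
top 91 min [ 0.525 -0.229  0.282] max [ 0.59  -0.187  0.332] mean-tcp [-0.008 -0.111  0.015]
tcp [ 0.5631 -0.1103  0.3025] F [ 0.8  0.1 -0.9] T [ 0.139 -0.007  0.012] open 7.88 ff 107.74514123797417
```

```bash
python3 -m inch '[{"slide":[0,0,0],"turn":0,"grip":0.6},{"slide":[0,0,0],"turn":0,"grip":0.6},{"slide":[0,0,0],"turn":0,"grip":0.6},{"slide":[0,0,0],"turn":0,"grip":0.7}]' 20; python3 ang.py
```

```text
time: 5.05
eef_pos: [0.5631, -0.1109, 0.3023]
tcp_rot: [0.723, 0.691, -0.0, -0.0]
contact_force: [1.0, 0.0, -1.6]
opening: 0.093
finger_force: 107.8
scene 338 min [ 0.531 -0.233  0.175] max [ 0.625 -0.086  0.467] mean-tcp [ 0.016 -0.048  0.025]
top 86 min [ 0.526 -0.23   0.282] max [ 0.591 -0.188  0.334] mean-tcp [-0.008 -0.111  0.015]
tcp [ 0.5631 -0.1109  0.3023] F [ 1.   0.  -1.6] T [ 0.101  0.005 -0.024] open 7.93 ff 107.7532808482647
```

```bash
python3 -m inch '[{"slide":[0,0,0],"turn":0,"grip":0.76}]' 20; python3 -m inch '[{"slide":[0,0,0],"turn":0,"grip":0.79}]' 20;python3 -m inch '[{"slide":[0,0,0],"turn":0,"grip":0.82}]' 20
```

```text
time: 5.25
eef_pos: [0.5631, -0.1109, 0.3023]
tcp_rot: [0.723, 0.691, -0.0, 0.0]
contact_force: [-0.4, 1.0, -1.3]
opening: 0.095
finger_force: 97.5
time: 5.35
eef_pos: [0.5631, -0.1109, 0.3023]
tcp_rot: [0.723, 0.691, -0.0, -0.0]
contact_force: [0.9, 0.1, -1.0]
opening: 0.096
finger_force: 85.6
time: 5.45
eef_pos: [0.5631, -0.1108, 0.3023]
tcp_rot: [0.723, 0.691, -0.0, 0.0]
contact_force: [-0.5, -0.1, -1.8]
opening: 0.097
finger_force: 73.5
```

The opening sets the grip force (about 4 N per 0.1 mm), so I can loosen it gradually.

```bash
python3 -m inch '[{"slide":[0,0,0],"turn":0,"grip":0.88},{"slide":[0,0,0],"turn":0,"grip":0.92}]' 20; python3 -m inch '[{"slide":[0,0,0],"turn":0,"grip":0.94}]' 20; python3 ang.py; python3 -m inch '[{"slide":[0,0,0],"turn":0,"grip":0.96},{"slide":[0,0,0],"turn":0,"grip":0.96}]' 20;python3 ang.py
```

```text
time: 5.65
eef_pos: [0.5631, -0.1108, 0.3024]
tcp_rot: [0.723, 0.691, -0.0, 0.0]
contact_force: [0.3, 0.5, -2.1]
opening: 0.103
finger_force: 32.8
time: 5.75
eef_pos: [0.5631, -0.1109, 0.3023]
tcp_rot: [0.723, 0.691, -0.0, -0.0]
contact_force: [-0.3, -1.0, -1.2]
opening: 0.111
finger_force: 24.6
scene 341 min [ 0.532 -0.231  0.176] max [ 0.625 -0.086  0.468] mean-tcp [ 0.016 -0.047  0.026]
top 87 min [ 0.525 -0.23   0.277] max [ 0.591 -0.188  0.333] mean-tcp [-0.009 -0.111  0.015]
tcp [ 0.5631 -0.1109  0.3023] F [-0.3 -1.  -1.2] T [0.1   0.089 0.014] open 9.5 ff 24.574490748345852
time: 6.05
eef_pos: [0.5631, -0.1109, 0.3023]
tcp_rot: [0.723, 0.691, 0.0, 0.0]
contact_force: [-0.1, 0.2, -1.0]
opening: 0.115
finger_force: 16.4
scene 344 min [ 0.532 -0.248  0.177] max [ 0.625 -0.086  0.466] mean-tcp [ 0.015 -0.047  0.024]
top 87 min [ 0.525 -0.23   0.282] max [ 0.591 -0.188  0.333] mean-tcp [-0.008 -0.111  0.015]
tcp [ 0.5631 -0.1109  0.3023] F [-0.1  0.2 -1. ] T [0.077 0.025 0.014] open 9.83 ff 16.378157380968332
```

```bash
python3 -m inch '[{"slide":[0,0,0],"turn":0,"grip":0.97},{"slide":[0,0,0],"turn":0,"grip":0.97}]' 20; python3 ang.py|grep top;  python3 -m inch '[{"slide":[0,0,0],"turn":0,"grip":0.975},{"slide":[0,0,0],"turn":0,"grip":0.975}]' 20;python3 ang.py
```

```text
time: 6.35
eef_pos: [0.5631, -0.1109, 0.3024]
tcp_rot: [0.723, 0.691, -0.0, 0.0]
contact_force: [-0.1, 0.1, -1.9]
opening: 0.114
finger_force: 11.2
top 62 min [ 0.532 -0.204  0.249] max [ 0.597 -0.133  0.466] mean-tcp [ 0.024 -0.084 -0.039]
time: 6.65
eef_pos: [0.5631, -0.1108, 0.3023]
tcp_rot: [0.723, 0.691, -0.0, -0.0]
contact_force: [-0.6, 0.2, -2.2]
opening: 0.116
finger_force: 8.3
scene 872 min [ 0.507 -0.25   0.16 ] max [ 0.611 -0.074  0.467] mean-tcp [ 0.009 -0.    -0.035]
tcp [ 0.5631 -0.1108  0.3023] F [-0.6  0.2 -2.2] T [ 0.023  0.031 -0.012] open 9.92 ff 8.262841324321926
```

```bash
python3 -m inch '[{"slide":[0,0,0],"turn":0,"grip":0.98},{"slide":[0,0,0],"turn":0,"grip":0.98}]' 20; python3 ang.py
```

```text
time: 6.95
eef_pos: [0.5631, -0.1109, 0.3024]
tcp_rot: [0.723, 0.691, -0.0, 0.0]
contact_force: [-0.9, 0.6, -2.0]
opening: 0.112
finger_force: 6.6
scene 868 min [ 0.507 -0.163  0.163] max [ 0.606 -0.073  0.468] mean-tcp [ 0.009  0.    -0.035]
tcp [ 0.5631 -0.1109  0.3024] F [-0.9  0.6 -2. ] T [0.076 0.012 0.029] open 9.59 ff 6.582911652512848
```

Run:
```python
from h import *
im=cv2.imread("pics/ang_scene.png");cv2.imwrite("pics/s2.png",cv2.resize(im[60:260,120:320],None,fx=3,fy=3,interpolation=2))
```

```text
(no output)
```

View pics/s2.png

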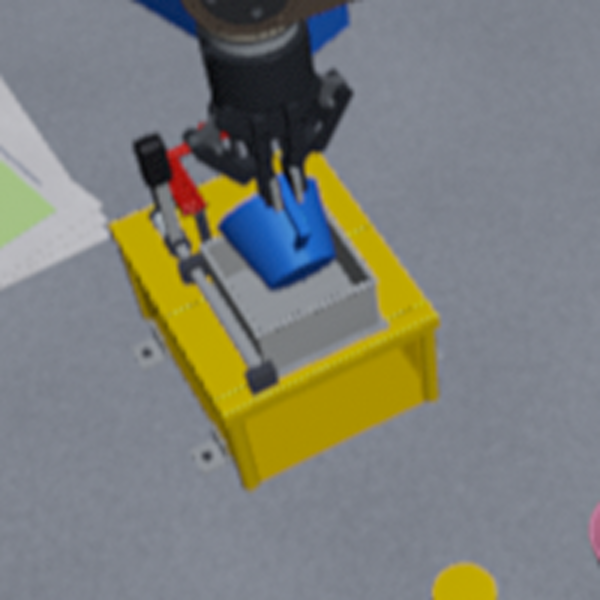

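The crop shows the cup hanging about 75° over, mouth facing the far hopper wall, above the hopper at (290,235). I'll firm the grip, lower the lip inside the hopper and drag it against the far wall to turn the cup past horizontal.

```bash
python3 -m inch '[{"slide":[0,0,0],"turn":0,"grip":0.92},{"slide":[-1,0,0],"turn":0,"grip":0.92},{"slide":[-1,0,1.5],"turn":0,"grip":0.92},{"slide":[-1.5,0,3.4],"turn":0,"grip":0.92},{"slide":[-3,0,3.4],"turn":0,"grip":0.92},{"slide":[-4,0,3.4],"turn":0,"grip":0.92},{"slide":[-5,0,3.4],"turn":0,"grip":0.92}]' 40; python3 ang.py
```

```text
time: 7.75
eef_pos: [0.561, -0.1619, 0.269]
tcp_rot: [0.723, 0.69, 0.0, 0.0]
contact_force: [0.1, 1.1, -1.3]
opening: 0.116
finger_force: 16.7
scene 1028 min [ 0.504 -0.245  0.17 ] max [ 0.611 -0.117  0.434] mean-tcp [ 0.007  0.019 -0.035]
top 55 min [ 0.531 -0.132  0.21 ] max [ 0.587 -0.119  0.236] mean-tcp [-0.004  0.038 -0.044]
tcp [ 0.561  -0.1619  0.269 ] F [ 0.1  1.1 -1.3] T [0.267 0.002 0.008] open 9.89 ff 16.74124608747661
```

```bash
python3 -m inch '[{"slide":[-1.5,0,0],"turn":0,"grip":0.92},{"slide":[-3,0,0],"turn":0,"grip":0.92},{"slide":[-4,0,0],"turn":0,"grip":0.92},{"slide":[-5,0,0],"turn":0,"grip":0.92},{"slide":[-6,0,0],"turn":0,"grip":0.92},{"slide":[-6.5,0,0],"turn":0,"grip":0.92},{"slide":[-6.5,0,0],"turn":0,"grip":0.92}]' 40; python3 ang.py;python3 - <<'E'
from h import *
im=cv2.imread("pics/ang_scene.png")[90:220,140:290];im2=cv2.imread("pics/ang_top.png")[140:270,330:480]
cv2.imwrite("pics/s3.png",cv2.resize(np.hstack([im,im2]),None,fx=2.6,fy=3.5,interpolation=2))
E
```

```text
time: 8.55
eef_pos: [0.5577, -0.2267, 0.2684]
tcp_rot: [0.723, 0.69, -0.0, 0.0]
contact_force: [0.1, 1.8, -0.7]
opening: 0.111
finger_force: 16.1
scene 1132 min [ 0.497 -0.242  0.149] max [ 0.606 -0.13   0.432] mean-tcp [ 0.01   0.056 -0.018]
top 711 min [ 0.517 -0.205  0.211] max [ 0.595 -0.131  0.292] mean-tcp [-0.002  0.065 -0.022]
tcp [ 0.5577 -0.2267  0.2684] F [ 0.1  1.8 -0.7] T [ 0.193  0.083 -0.008] open 9.51 ff 16.110450737178326
```

View pics/s3.png

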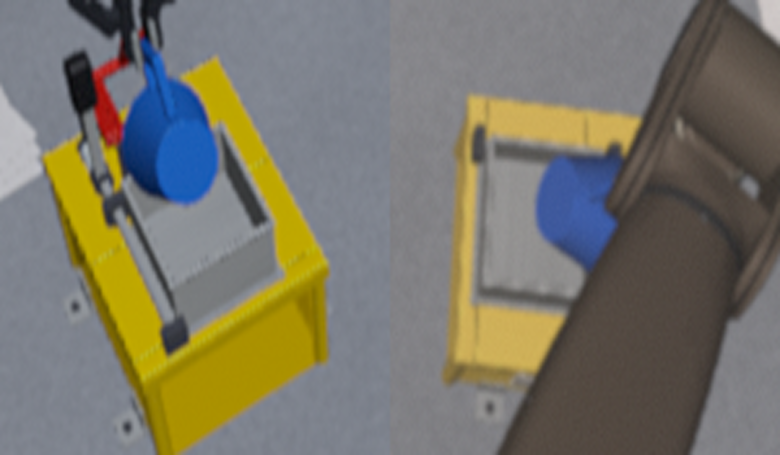

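The cup is now turned about 115°, base up at scene-half (185,160). I'll firm the grip, back off the wall, and shake so the vials drop.

```bash
python3 -m inch '[{"slide":[0,0,0],"turn":0,"grip":0.8},{"slide":[0,0,0],"turn":0,"grip":0.8},{"slide":[1.5,0,-0.5],"turn":0,"grip":0.8},{"slide":[3,0,-0.5],"turn":0,"grip":0.8},{"slide":[4,0,-0.5],"turn":0,"grip":0.8},{"slide":[2.5,0,-0.5],"turn":0,"grip":0.8},{"slide":[4,0,-0.5],"turn":0,"grip":0.8},{"slide":[4,0,-3.5],"turn":0,"grip":0.8},{"slide":[4,0,-1],"turn":0,"grip":0.8},{"slide":[4,0,-4],"turn":0,"grip":0.8},{"slide":[4,0,-8],"turn":0,"grip":0.8},{"slide":[4,0,-12],"turn":0,"grip":0.8},{"slide":[4,0,-12],"turn":0,"grip":0.8}]' 40; python3 ang.py;python3 - <<'E'
from h import *
im=cv2.imread("pics/ang_scene.png")[60:220,130:290];im2=cv2.imread("pics/ang_top.png")[140:270,330:480]
cv2.imwrite("pics/s4.png",cv2.resize(np.hstack([cv2.resize(im,(300,300),interpolation=2),cv2.resize(im2,(300,300),interpolation=2)]),(790,500)))
E
```

```text
time: 9.95
eef_pos: [0.5615, -0.1864, 0.3968]
tcp_rot: [0.723, 0.691, 0.002, 0.007]
contact_force: [0.6, -0.6, -0.2]
opening: 0.102
finger_force: 39.5
scene 1510 min [ 0.505 -0.201  0.321] max [ 0.617 -0.09   0.549] mean-tcp [ 0.012  0.054 -0.017]
top 816 min [ 0.52  -0.162  0.333] max [ 0.597 -0.09   0.418] mean-tcp [-0.004  0.066 -0.026]
tcp [ 0.5615 -0.1864  0.3968] F [ 0.6 -0.6 -0.2] T [-0.041 -0.01  -0.05 ] open 8.72 ff 39.46923024952412
```

View pics/s4.png

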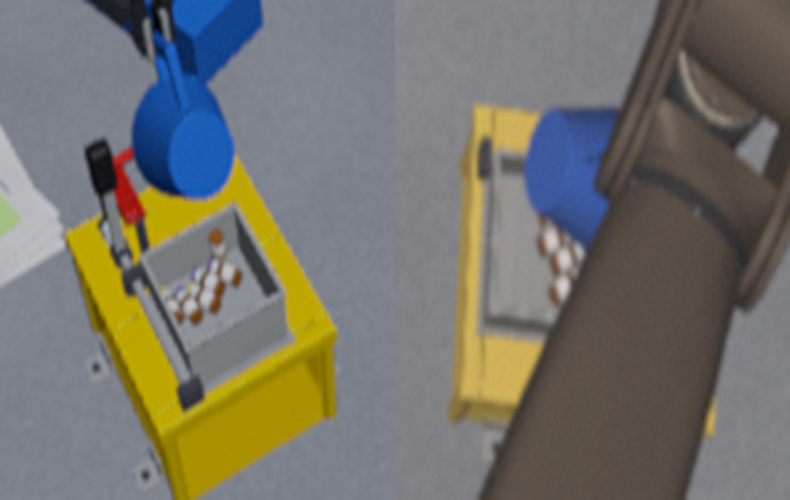

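The view shows the vials lying in the hopper around (205,285) in the left half, and the cup looks empty. Now I turn the cup back. I'll loosen over the hopper so it hangs, then retreat with its base against the near wall.

```bash
python3 -m inch '[{"slide":[2,0,4],"turn":0,"grip":0.85},{"slide":[4,0,8],"turn":0,"grip":0.9},{"slide":[4.2,0,10],"turn":0,"grip":0.92},{"slide":[4.2,0,10],"turn":0,"grip":0.94},{"slide":[4.2,0,10],"turn":0,"grip":0.96}]' 20; python3 -m inch '[{"slide":[0,0,0],"turn":0,"grip":0.975},{"slide":[0,0,0],"turn":0,"grip":0.975},{"slide":[0,0,0],"turn":0,"grip":0.98},{"slide":[0,0,0],"turn":0,"grip":0.98}]' 20; python3 ang.py
```

```text
time: 10.55
eef_pos: [0.5607, -0.1432, 0.2862]
tcp_rot: [0.723, 0.691, -0.0, -0.002]
contact_force: [0.1, -0.3, -1.2]
opening: 0.117
finger_force: 13.5
time: 10.95
eef_pos: [0.5616, -0.1438, 0.2884]
tcp_rot: [0.723, 0.691, 0.0, -0.0]
contact_force: [0.4, -0.8, -0.2]
opening: 0.116
finger_force: 6.5
scene 1207 min [ 0.507 -0.15   0.154] max [ 0.609 -0.063  0.453] mean-tcp [ 0.009  0.046 -0.028]
top 361 min [ 0.526 -0.112  0.216] max [ 0.594 -0.073  0.291] mean-tcp [-0.002  0.057 -0.035]
tcp [ 0.5616 -0.1438  0.2884] F [ 0.4 -0.8 -0.2] T [-0.06  -0.001  0.07 ] open 9.95 ff 6.523980419151485
```

```bash
python3 -m inch '[{"slide":[0,0,0],"turn":0,"grip":0.985},{"slide":[0,0,0],"turn":0,"grip":0.985},{"slide":[0,0,0],"turn":0,"grip":0.985}]' 20; python3 ang.py;python3 -m inch '[{"slide":[0,0,0],"turn":0,"grip":0.99},{"slide":[0,0,0],"turn":0,"grip":0.99},{"slide":[0,0,0],"turn":0,"grip":0.99}]' 20; python3 ang.py
```

```text
time: 11.35
eef_pos: [0.5616, -0.1438, 0.2883]
tcp_rot: [0.723, 0.691, 0.0, -0.0]
contact_force: [-0.3, -0.0, -1.3]
opening: 0.118
finger_force: 4.7
scene 1106 min [ 0.507 -0.244  0.148] max [ 0.612 -0.093  0.453] mean-tcp [ 0.007  0.024 -0.036]
top 92 min [ 0.531 -0.111  0.225] max [ 0.588 -0.095  0.256] mean-tcp [-0.003  0.043 -0.044]
tcp [ 0.5616 -0.1438  0.2883] F [-0.3 -0.  -1.3] T [0.014 0.001 0.021] open 10.05 ff 4.653173633851111
time: 11.75
eef_pos: [0.5616, -0.1438, 0.2883]
tcp_rot: [0.723, 0.691, -0.0, -0.0]
contact_force: [-0.3, 0.4, -1.3]
opening: 0.121
finger_force: 3.1
scene 1109 min [ 0.505 -0.247  0.146] max [ 0.611 -0.094  0.452] mean-tcp [ 0.007  0.024 -0.036]
top 90 min [ 0.53  -0.111  0.227] max [ 0.588 -0.095  0.258] mean-tcp [-0.003  0.043 -0.044]
tcp [ 0.5616 -0.1438  0.2883] F [-0.3  0.4 -1.3] T [ 0.007  0.023 -0.021] open 10.37 ff 3.0575711326673627
```

```bash
python3 -m inch '[{"slide":[0,0,0],"turn":0,"grip":0.92},{"slide":[1,0,1],"turn":0,"grip":0.92},{"slide":[2,0,1],"turn":0,"grip":0.92},{"slide":[3.5,0,0.9],"turn":0,"grip":0.92},{"slide":[5,0,0.7],"turn":0,"grip":0.92},{"slide":[6.5,0,0.7],"turn":0,"grip":0.92},{"slide":[8,0,0.9],"turn":0,"grip":0.92},{"slide":[9.4,0,1.3],"turn":0,"grip":0.92},{"slide":[10.8,0,2],"turn":0,"grip":0.92},{"slide":[12.1,0,2.7],"turn":0,"grip":0.92},{"slide":[13,0,3.3],"turn":0,"grip":0.92}]' 40; python3 ang.py
```

```text
time: 12.95
eef_pos: [0.5674, -0.0125, 0.2543]
tcp_rot: [0.723, 0.691, -0.0, -0.0]
contact_force: [-0.6, -1.2, 1.1]
opening: 0.111
finger_force: 16.9
scene 430 min [ 0.529 -0.138  0.146] max [0.632 0.003 0.392] mean-tcp [ 0.018 -0.048  0.003]
top 246 min [ 0.524 -0.133  0.202] max [ 0.598 -0.07   0.256] mean-tcp [-0.001 -0.104 -0.019]
tcp [ 0.5674 -0.0125  0.2543] F [-0.6 -1.2  1.1] T [-0.266 -0.028  0.043] open 9.49 ff 16.85041218996048
```

The cup is back to about 20° tilt. I'll carry it to free table in front of the bin's left side and press its base flat.

```bash
python3 -m inch '[{"slide":[0.5,0,-2],"turn":0,"grip":0.88},{"slide":[2,-1,-3],"turn":0,"grip":0.88},{"slide":[5,-4,-3],"turn":0,"grip":0.88},{"slide":[8,-7,-1],"turn":0,"grip":0.88},{"slide":[10,-9.5,2],"turn":0,"grip":0.88},{"slide":[10.1,-9.9,6],"turn":0,"grip":0.88},{"slide":[10.1,-9.9,10],"turn":0,"grip":0.88},{"slide":[10.1,-9.9,14],"turn":0,"grip":0.88},{"slide":[10.1,-9.9,17],"turn":0,"grip":0.88},{"slide":[10.1,-9.9,18.5],"turn":0,"grip":0.9},{"slide":[10.1,-9.9,19.5],"turn":0,"grip":0.92},{"slide":[10.1,-9.9,20.5],"turn":0,"grip":0.92},{"slide":[10.1,-9.9,21.2],"turn":0,"grip":0.92},{"slide":[10.1,-9.9,21.8],"turn":0,"grip":0.92},{"slide":[10.1,-9.9,22.3],"turn":0,"grip":0.92},{"slide":[10.1,-9.9,22.3],"turn":0,"grip":0.92}]' 40; python3 ang.py
python3 - <<'E'
from h import *
im=cv2.imread("pics/ang_scene.png")[150:300,200:400]
cv2.imwrite("pics/s5.png",cv2.resize(im,(800,600),interpolation=2))
E
```

```text
time: 14.65
eef_pos: [0.4749, 0.0916, 0.0333]
tcp_rot: [0.723, 0.691, 0.001, 0.001]
contact_force: [0.2, 1.0, 2.9]
opening: 0.107
finger_force: 27.5
scene 478 min [ 0.447 -0.03  -0.003] max [0.537 0.102 0.197] mean-tcp [ 0.008 -0.092  0.012]
top 389 min [ 0.43  -0.029  0.   ] max [0.514 0.014 0.075] mean-tcp [ 0.003 -0.1   -0.004]
tcp [0.4749 0.0916 0.0333] F [0.2 1.  2.9] T [ 0.129 -0.082  0.027] open 9.13 ff 27.480322122573853
```

View pics/s5.png

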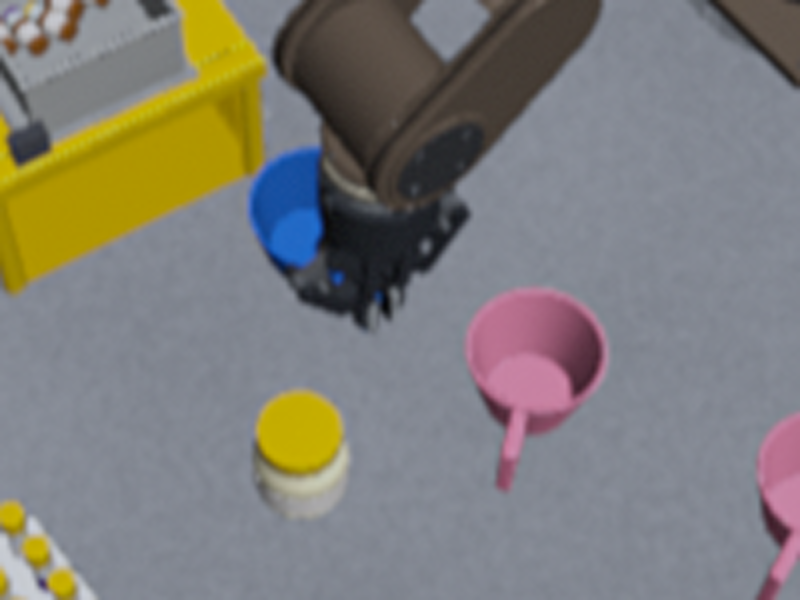

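The crop shows the empty cup standing upright at (290,215), with the pot and rack untouched. I'll release it, rise, and move over the bin to look at the vials, catch and lever.

```bash
python3 -m inch '[{"slide":[0,0,0],"turn":0,"grip":1.2},{"slide":[0,0,0],"turn":0,"grip":2},{"slide":[0,0,0],"turn":0,"grip":2.5},{"slide":[0,0,-2],"turn":0,"grip":2.5},{"slide":[0,0,-5],"turn":0,"grip":2.5},{"slide":[0,0,-10],"turn":0,"grip":2.5},{"slide":[0,0,-15],"turn":0,"grip":2.5},{"slide":[-1,0,-20],"turn":0.1,"grip":2.5}]' 40; python3 -m inch '[{"slide":[-4,2,-3],"turn":0.15,"grip":2.5},{"slide":[-8,4,-6],"turn":0.3,"grip":2.5},{"slide":[-12,6,-9],"turn":0.45,"grip":2},{"slide":[-16,8,-12],"turn":0.6,"grip":1},{"slide":[-20,10,-15],"turn":0.75,"grip":0},{"slide":[-24,11,-17],"turn":0.9,"grip":0},{"slide":[-28,12,-17],"turn":1.05,"grip":0},{"slide":[-30,12,-17],"turn":1.2,"grip":0},{"slide":[-30,12,-17],"turn":1.35,"grip":0},{"slide":[-30,12,-17],"turn":1.47,"grip":0},{"slide":[-30,12,-17],"turn":1.47,"grip":0},{"slide":[-30,12,-17],"turn":1.47,"grip":0}]'
python3 - <<'E'
from h import *
im,d,K,W=shot("wrist");np.savez("w3.npz",im=im,d=d,K=K,W=W);cv2.imwrite("pics/w3.png",im[...,::-1])
s=ctrl.get_state();print(s["eef_pos"],s["tcp_rot"])
p=pts(d,K,W);hsv=cv2.cvtColor(im,cv2.COLOR_RGB2HSV);H,S,V=hsv[...,0],hsv[...,1],hsv[...,2]
red=((H<6)|(H>174))&(S>150)&(p[...,2]>.15);q=p[red];print("red",len(q),q.mean(0).round(3))
t=q[q[:,2]>.215];print("tab tip",len(t),t.min(0).round(4),t.max(0).round(4),t.mean(0).round(4))
g=(V<60)&(p[...,2]>.262)&(p[...,2]<.29);q=p[g];q=q[(abs(q[:,0]-.61)<.05)&(abs(q[:,1]+.25)<.05)]
print("grip top",len(q),cv2.minAreaRect((q[:,:2]*1000).astype(np.float32)) if len(q) else 0, np.median(q,0))
im,d,K,W=shot("scene");p=pts(d,K,W);hsv=cv2.cvtColor(im,cv2.COLOR_RGB2HSV);b=(hsv[...,0]>100)&(hsv[...,0]<130)&(hsv[...,1]>110)&(p[...,2]>.004)&(abs(p[...,0]-.475)<.1)&(abs(p[...,1]-.03)<.12);q=p[b];r=q[q[:,2]>.058];print("cup rim",q.min(0),q.max(0),np.percentile(q[:,2],97),cv2.minAreaRect((r[:,:2]*1000).astype(np.float32)))
A=np.c_[r[:,:2],np.ones(len(r))];print("rim plane",np.linalg.lstsq(A,r[:,2],rcond=None)[0])
E
```

```text
time: 15.55
eef_pos: [0.4721, 0.0821, 0.2328]
tcp_rot: [0.757, 0.653, -0.0, -0.0]
contact_force: [1.3, -0.0, 0.3]
opening: 0.292
finger_force: 0.0
time: 16.75
eef_pos: [0.5478, -0.2325, 0.4008]
tcp_rot: [1.0, -0.021, -0.0, -0.0]
contact_force: [0.8, 0.2, 0.3]
opening: -0.004
finger_force: 0.0
[ 0.54782623 -0.23236611  0.40100328] [ 9.99770418e-01 -2.14241769e-02 -3.04129194e-04 -1.54116967e-04]
red 1736 [ 0.578 -0.29   0.203]
tab tip 298 [ 0.5339 -0.3036  0.2151] [ 0.6108 -0.248   0.2747] [ 0.5535 -0.2898  0.2333]
grip top 521 ((615.1231079101562, -256.64752197265625), (16.75874137878418, 24.348957061767578), 88.14698028564453) [ 0.61575067 -0.25617021  0.27592312]
cup rim [ 0.42686105 -0.04107485  0.00400184] [0.51715433 0.08520518 0.06795334] 0.06471832231583774 ((467.3910217285156, 14.558517456054688), (91.5270004272461, 111.52691650390625), 29.312623977661133)
rim plane [0.01199016 0.00031929 0.05620695]
```

View pics/w3.png

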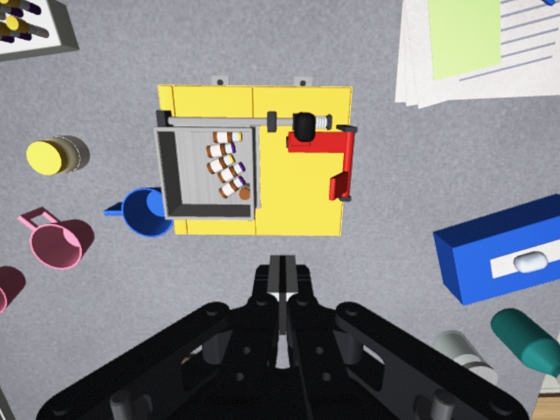

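The wrist view shows all six vials in the hopper ((228,137) to (245,193)) and the empty cup upright at (150,212), its rim level. The grip is at (304,127) and the red catch still on at (345,165). The measured positions agree with the bin pose to 2 mm, so I'll throw the catch.

```bash
python3 -m inch '[{"slide":[0.2,2.2,4],"turn":0,"grip":0},{"slide":[0.2,2.2,9],"turn":0,"grip":0},{"slide":[0.2,2.2,14],"turn":0,"grip":0},{"slide":[0.2,2.2,17.5],"turn":0,"grip":0},{"slide":[0.2,2.2,19.3],"turn":0,"grip":0},{"slide":[0.2,2.2,19.3],"turn":0,"grip":0},{"slide":[0.2,3.5,19.3],"turn":0,"grip":0},{"slide":[0.2,5,19.3],"turn":0,"grip":0},{"slide":[0.2,6.5,19.3],"turn":0,"grip":0},{"slide":[0.2,8,19.3],"turn":0,"grip":0},{"slide":[0.2,9.5,19.3],"turn":0,"grip":0},{"slide":[0.2,11,19.3],"turn":0,"grip":0},{"slide":[0.2,12,19.3],"turn":0,"grip":0},{"slide":[0.2,12,19.3],"turn":0,"grip":0},{"slide":[0.2,12,19.3],"turn":0,"grip":0}]'; python3 -m inch '[{"slide":[0,0,-3],"turn":0,"grip":0},{"slide":[0,-1,-8],"turn":0,"grip":0},{"slide":[0,-4,-13],"turn":0,"grip":1},{"slide":[0,-5,-15],"turn":0,"grip":2},{"slide":[0,-5,-15],"turn":0,"grip":4}]'
python3 - <<'E'
from h import *
for n in("wrist","scene"):
    im,d,K,W=shot(n);p=pts(d,K,W);hsv=cv2.cvtColor(im,cv2.COLOR_RGB2HSV);H,S,V=hsv[...,0],hsv[...,1],hsv[...,2]
    red=((H<6)|(H>174))&(S>150)&(p[...,2]>.08)&(p[...,0]>.4);q=p[red];print(n,len(q),q.min(0).round(3),q.max(0).round(3),q.mean(0).round(3))
s=ctrl.get_state();print(s["eef_pos"],s["tcp_rot"])
E
```

```text
time: 18.35
eef_pos: [0.5444, -0.3526, 0.2081]
tcp_rot: [1.0, -0.023, -0.0, -0.0]
contact_force: [-0.1, -0.6, -1.1]
opening: 0.0
finger_force: 0.0
time: 18.85
eef_pos: [0.5487, -0.3011, 0.3658]
tcp_rot: [1.0, -0.021, 0.005, 0.003]
contact_force: [1.0, -0.6, 0.2]
opening: 0.389
finger_force: 0.0
wrist 2664 [ 0.526 -0.38   0.166] [ 0.603 -0.305  0.226] [ 0.575 -0.338  0.201]
scene 225 [ 0.527 -0.375  0.182] [ 0.622 -0.246  0.277] [ 0.582 -0.329  0.211]
[ 0.54707285 -0.3017828   0.3590975 ] [ 9.99761683e-01 -2.18124758e-02  6.72085252e-04  5.84457623e-04]
```

The catch lies over to bin -y, its bar out to y = -0.38. Now I'll grasp the lever grip across its 18 mm sides.

```bash
python3 -m inch '[{"slide":[3,-2.4,0],"turn":0,"grip":4},{"slide":[6.6,-4.9,0],"turn":0,"grip":4},{"slide":[6.6,-4.9,0],"turn":0,"grip":4},{"slide":[6.6,-4.9,4],"turn":0,"grip":4},{"slide":[6.6,-4.9,8],"turn":0,"grip":4},{"slide":[6.6,-4.9,11],"turn":0,"grip":4},{"slide":[6.6,-4.9,12.2],"turn":0,"grip":4},{"slide":[6.6,-4.9,12.2],"turn":0,"grip":4},{"slide":[6.6,-4.9,12.2],"turn":0,"grip":1},{"slide":[6.6,-4.9,12.2],"turn":0,"grip":1},{"slide":[6.6,-4.9,12.2],"turn":0,"grip":1},{"slide":[6.6,-4.9,12.2],"turn":0,"grip":1},{"slide":[6.6,-4.9,12.2],"turn":0,"grip":1}]' 50
```

```text
time: 20.25
eef_pos: [0.6157, -0.2561, 0.2385]
tcp_rot: [1.0, -0.023, 0.001, -0.0]
contact_force: [-0.3, 5.4, 4.0]
opening: 0.202
finger_force: 50.7
```

```bash
python3 -m inch '[{"slide":[-1.1,0,0.05],"turn":0,"grip":1},{"slide":[-2.2,0,0.2],"turn":0,"grip":1},{"slide":[-3.3,0,0.5],"turn":0,"grip":1},{"slide":[-4.3,0,0.9],"turn":0,"grip":1},{"slide":[-5.3,0,1.4],"turn":0,"grip":1},{"slide":[-6.3,0,1.9],"turn":0,"grip":1},{"slide":[-7.2,0,2.6],"turn":0,"grip":1},{"slide":[-8.0,-0.05,3.4],"turn":0,"grip":1},{"slide":[-8.6,-0.05,4.0],"turn":0,"grip":1},{"slide":[-9.1,-0.05,4.7],"turn":0,"grip":1},{"slide":[-9.6,-0.05,5.6],"turn":0,"grip":1},{"slide":[-9.6,-0.05,5.6],"turn":0,"grip":1},{"slide":[-9.6,-0.05,5.6],"turn":0,"grip":1}]'
python3 - <<'E'
from h import *
im,d,K,W=shot("scene");im2,d2,_,_=shot("top");np.savez("s6.npz",d=d)
cv2.imwrite("pics/s6.png",cv2.resize(np.hstack([cv2.resize(im[80:230,130:290],(400,375),interpolation=2),cv2.resize(im2[140:270,330:480],(400,375),interpolation=2)]),(800,375))[...,::-1])
s=ctrl.get_state();print(s["eef_pos"],s["contact_force"],s["finger_force"])
E
```

```text
time: 21.55
eef_pos: [0.5196, -0.251, 0.1827]
tcp_rot: [1.0, -0.023, 0.001, -0.001]
contact_force: [-2.5, 7.5, 5.6]
opening: 0.204
finger_force: 50.9
[ 0.51962987 -0.25103654  0.18275035] [-1.66184271  8.52146723  6.40998339] 50.94108045101166
```

View pics/s6.png

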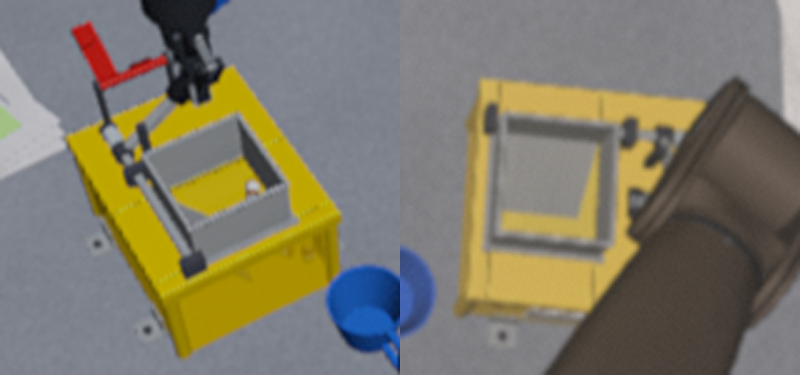

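The view shows the flap down and the hopper open, with one vial seen through it at (252,188). I'll press a little more against the stop and check that vial's height.

```bash
python3 -m inch '[{"slide":[-0.15,-0.3,0.3],"turn":0,"grip":1},{"slide":[-0.25,-0.3,0.45],"turn":0,"grip":1},{"slide":[-0.25,-0.3,0.45],"turn":0,"grip":1},{"slide":[-0.25,-0.3,0.45],"turn":0,"grip":1},{"slide":[-0.25,-0.3,0.45],"turn":0,"grip":1}]'
python3 - <<'E'
from h import *
im,d,K,W=shot("scene");p=pts(d,K,W);b=(p[...,0]>.5)&(p[...,0]<.62)&(p[...,1]>-.195)&(p[...,1]<-.085)&(p[...,2]<.14)
hsv=cv2.cvtColor(im,cv2.COLOR_RGB2HSV);v=b&((hsv[...,1]<120)|(hsv[...,0]<14));q=p[v];print("in hopper low pts",b.sum(),"nonyellow",len(q));print(np.percentile(p[b][:,2],[1,25,50,75,99]).round(3))
vv,uu=np.mgrid[:420,:560]
# around vial pixel: crop x130+252*160/400, y80+188*150/375
u,w=int(130+252*.4),int(80+188*.4);print(u,w,im[w-3:w+4,u].tolist(),p[w-3:w+4,u].round(3).tolist())
s=ctrl.get_state();print(s["eef_pos"],s["contact_force"])
E
```

```text
time: 22.15
eef_pos: [0.5183, -0.2511, 0.1801]
tcp_rot: [1.0, -0.023, 0.003, 0.003]
contact_force: [-4.0, 0.2, 8.9]
opening: 0.2
finger_force: 51.4
in hopper low pts 211 nonyellow 175
[0.076 0.129 0.134 0.137 0.14 ]
230 155 [[177, 163, 139], [184, 182, 184], [186, 187, 195], [173, 166, 168], [147, 123, 109], [139, 115, 98], [140, 134, 135]] [[0.48, -0.24, 0.02], [0.483, -0.235, 0.021], [0.483, -0.235, 0.017], [0.486, -0.23, 0.019], [0.488, -0.227, 0.019], [0.489, -0.226, 0.016], [0.492, -0.219, 0.021]]
[ 0.518274   -0.25107699  0.18011124] [-2.45180883  0.03701877  9.85101196]
```

The vial sits at z ≈ 0.02 m on the bin floor, the flap looks clear in both views, and the lever is against its stop.

```bash
python3 -c "
from plant import ctrl
print(ctrl.sign_off())"
```

```text
the job is handed in; nothing more can be done
None
```

I tipped all six vials into the hopper, stood the empty blue cup upright on the table, threw the red catch over, and handed the job in at about 22 s with the lever held against its end stop. The flap looked clear from both cameras, but inside the bin I could confirm only one vial (at floor height). The arm stayed clear of the tube rack and pot in every view, though I did not measure any of the three bystanders' positions afterwards.

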